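# Ring-test three fired pots by tapping them in order

### The job

Ring-test the fired pots on the ware board for hidden cracks: with a fingertip, lightly tap the side of the vase, then the side of the bowl, then the side of the mug, disturbing none before its turn. Do not lift, tip or shove any pot: each must still stand upright where it stood, give or take a finger's width, and the lidded jar, tool cup, knife and rib are left alone. Finish clear of everything.

Things in the scene. Friction and masses are not known exactly. Their poses are not given: they have to be found in the camera images.
- ware_board: flat brown wooden board lying fixed on the bench, 220 (x) by 620 (y) by 18 mm thick, turned up to 7 degrees; vase, bowl and mug stand on it in a row along its y, in any order, at least 10 mm apart and all free on the side towards the robot. Origin at the centre of its underside (bench height), z up; its top is 18 mm above the origin
- vase: tall round-bellied vase standing loose on the board, open at the top, 125 mm high, 104 mm across the belly (widest from 30 to 50 mm above its foot), neck 64 mm, foot 88 mm, about 0.6 kg; pushed at the belly it slides from about 3 N, pushed at the neck it may tip; dull beige fired stoneware like the other pots; origin at the centre of its underside, z up
- bowl: wide low open bowl standing loose on the board, 55 mm high, 136 mm across the rim, its widest part, foot 92 mm, about 0.5 kg; pushed sideways it slides from about 2 N; dull beige fired stoneware like the other pots; origin at the centre of its underside, z up
- mug: straight-sided open mug standing loose on the board, 80 mm high, 84 mm across, one loop handle reaching 37 mm out of the wall along the mug's own +y, about 0.4 kg; pushed in its lower half it slides from about 2 N; dull beige fired stoneware like the other pots; origin at the centre of its underside, z up
- lidded_jar: bystander: lidded jar with a knob, 86 mm across, 97 mm high, loose on the bench at the far left (+y) beyond the board's end, origin under its centre
- tool_cup: bystander: terracotta cup 84 mm across and 90 mm high holding brushes and tools up to 175 mm high, loose on the bench at the far right (-y), origin under its centre
- wood_knife: bystander: pottery knife with wooden handle lying loose on the bench between robot and board, left; 195 mm long (its own x), 12 mm high, origin under its middle
- rib: bystander: flat wooden rib lying loose on the bench between robot and board, right; 100 by 60 by 7 mm, origin under its centre
There are look-alikes about, which are no part of the job. Leave any red or yellow look-alike of the bowl alone.

How it is judged:
By the outcome, as a careful person would: the job done as asked, in the order asked, and still so for the second after the job is handed in, with the robot touching nothing.
It also fails if it takes over 51 s, if anything falls off the work surface, if the arm or the gripper's body presses on something with over 40 N, if the wrist force passes 120 N, or if a joint passes its speed limit or range.

### The arm

A 6-joint arm with a two-finger parallel gripper is mounted at the origin on the work surface. World frame = base frame: x ahead of the robot, y to its left, z up, the work surface at z = 0. Lengths are in m, angles in rad, forces in N, time in s.
With the tool pointing down it reaches from about 0.275 to 0.825 m from the base axis. Payload 4.9 kg.
Tool frame: the origin (TCP) lies midway between the tips of the shut fingers; the grasp point (between the pads) lies 19 mm behind it (grip_point_offset is the distance from the TCP to the grasp point, in m); z points along the fingers, y is the line along which they close (so a half turn about z gives the same grasp; the last joint's range is limited). The gripper opens to 85 mm and grips with 20 to 120 N. Pads are 22 mm wide; open, the fingers measure 114 mm over their backs; the gripper's body (76 mm by 85 mm) begins 54 mm behind the grasp point. The pads swing forward as they close: fully open they stand 13 mm farther back than shut.
Start: joints at [-1.349, 0.326, -0.193, 1.052, 0, 1.437], TCP at [0.192, -0.516, 0.231] pointing down, gripper open.
Joint ranges: [-2.65, 2.65], [-0.97, 1.79], [-1.3, 1.35], [-1.93, 2.1], [-1.47, 1.37], [-3.14, 3.14]. Speed limits (rad/s): [2.57, 2.57, 3.14, 3.14, 3.14, 3.14].

### API

Orientations are given as a rotation vector (axis times angle).
In Python, from cell import * gives the robot as it stands. Calls block until the motion is done:
- movep(position, orientation): joint-space move of the TCP to a pose.
- move_l(position, velocity=0.15, rot=None, until_force=None): straight line of the TCP; rot=None keeps the orientation; velocity is the mean speed in m/s. With until_force (N) it stops when the force on the tool has changed by that much, and returns True; else False.
- set_joints(angles): joint-space move.
- let_go() and grab(newtons=None): open the fingers fully, or close them until they stop; newtons is the grip in N (None keeps the last).
- sleep(seconds).
- ik(position, orientation): joint angles nearest the present ones, or None.
- get_state(): the state.
- grab_frame(name): name is "scene" or "top"; returns a dict with "img" (420x560x3 uint8, red, green, blue), "fx", "fy", "cx", "cy" (pixels), "cam_to_world" (4x4, takes a point from camera to world coordinates). Camera axes: x right, y down, z forward; pixel columns grow to the right and rows downward; lengths in m; the calibration is good to about 2 mm. A picture is of the moment at which its call begins. There is no depth.
A pose or a line that the arm cannot do raises MotionError and nothing moves.
- sign_off(): hands the job in; it is judged then, once.
Trained networks look in the newest picture that a camera, given by its name, has taken for a name from the list of things; names that differ only in an ending like _2 or _b are one class to them, and where a whole thing is asked for, a point or a joint stands for the part that bears it (a point fixed in the world has none). Each returns a list of dicts, best first, with "score" (0 to 1); they miss things now and then, are a little off and sometimes report something else, mostly with a low value. They report only what shows in the picture. A call takes as long as a camera call. They do not tell look-alikes from the thing itself.
- spot_in(camera, name): "centre" ([column, row] in pixels, amid what is visible of it).
- silhouettes(camera, name): "mask" (420x560 bool, what is visible of it) and "centre" ([column, row] in pixels, amid what is visible of it).
- tip_of(camera, name): "centre" ([column, row] in pixels: a listed point, or the origin of a listed thing).
The state is a dict: "clock": time; "q": joint angles; "joint_velocities": joint speeds; "tau": joint torques, N m; "position": TCP position; "eef_rot": TCP orientation; "contact_force": force on the tool from outside, world axes, zero at the start; "wrist_torque": the same for the moment, N m; "finger_gap": opening from 0.0 (shut) to 1.0 (fully open); "grasp_force": force on a finger pad.
Only numpy, scipy, OpenCV 4.12 (cv2) and the standard library are available. Lean on these libraries where they do the work, as an engineer would, in place of code of your own. Each camera call takes 0.05 s, during which the arm holds its last target. There are 200 camera calls.

## Working session

There is one attempt and no reset: what is moved stays moved. The work goes in short steps, each a Python script; the robot and the scene stay as the last script left them, time stands still between calls to the robot, and variables do not carry over. Pictures are saved under pics/ and viewed, at most 10 in all, crops included, and the job is handed in when it is done.

```bash
mkdir -p pics
python3 - <<'E'
from cell import *
import cv2,numpy as np
for c in("scene","top"):
    f=grab_frame(c);cv2.imwrite(f"pics/{c}1.png",f["img"][:,:,::-1])
    print(c,f["fx"],f["cx"],f["cy"],np.round(f["cam_to_world"],3).tolist())
    for n in("vase","bowl","mug","ware_board","lidded_jar","tool_cup","wood_knife","rib"):
        print(n,[(np.round(d["centre"]).tolist(),round(d["score"],2)) for d in tip_of(c,n)])
print(get_state()["clock"],get_state()["eef_rot"])
E
```

```text
scene 380.36799275751713 282.2485613903806 209.43385894733336 [[-0.799, 0.458, -0.39, 0.974], [0.601, 0.62, -0.504, 0.48], [0.011, -0.637, -0.771, 0.812], [0.0, 0.0, 0.0, 1.0]]
vase [([244.0, 182.0], 0.64)]
bowl [([279.0, 221.0], 0.81), ([323.0, 173.0], 0.7), ([180.0, 229.0], 0.56)]
mug [([322.0, 284.0], 0.95), ([282.0, 225.0], 0.5)]
ware_board [([280.0, 225.0], 0.83)]
lidded_jar [([444.0, 373.0], 0.86)]
tool_cup [([300.0, 144.0], 0.62), ([222.0, 126.0], 0.58)]
wood_knife [([410.0, 235.0], 0.95)]
rib [([299.0, 147.0], 0.78)]
top 393.8666257693018 269.63584248382296 205.63261105903504 [[-0.056, -0.976, 0.21, 0.362], [-0.998, 0.056, -0.006, -0.003], [-0.006, -0.21, -0.978, 1.135], [0.0, 0.0, 0.0, 1.0]]
vase [([337.0, 206.0], 0.76), ([357.0, 292.0], 0.4)]
bowl [([302.0, 283.0], 0.95), ([313.0, 135.0], 0.82), ([273.0, 202.0], 0.57)]
mug [([202.0, 201.0], 0.78)]
ware_board [([270.0, 212.0], 0.84), ([357.0, 291.0], 0.63)]
lidded_jar [([96.0, 232.0], 0.57), ([271.0, 214.0], 0.47)]
tool_cup [([426.0, 226.0], 0.74)]
wood_knife [([195.0, 301.0], 0.57), ([96.0, 235.0], 0.44)]
rib [([358.0, 289.0], 0.95)]
0.9 [3.09196339e+00 5.55869687e-01 5.64998602e-05]
```

View pics/scene1.png

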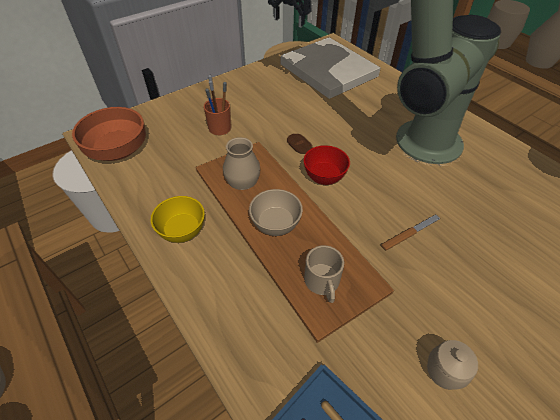

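View pics/top1.png

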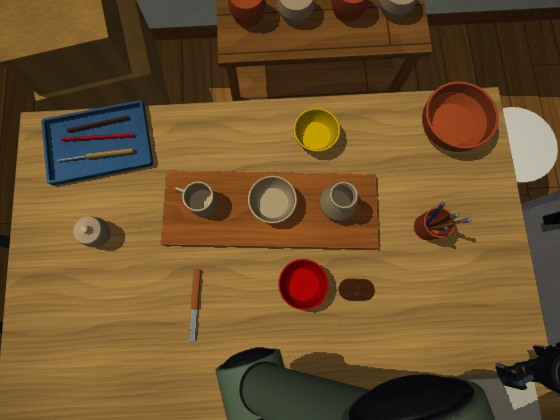

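The top view shows the beige mug at (200,200), bowl at (273,200) and vase at (338,202). The mug's handle points away at +y. The red bowl at (303,285) stands in front of the board, so I'll tap with the tool tilted over it.

```bash
cat > h.py <<'E'
from cell import *
import numpy as np
from scipy.spatial.transform import Rotation as R
def ground(f,px,z):
    T=np.array(f["cam_to_world"]);d=T[:3,:3]@[(px[0]-f["cx"])/f["fx"],(px[1]-f["cy"])/f["fy"],1]
    o=T[:3,3];return (o+d*(z-o[2])/d[2])[:2]
def rotv(yaw,tilt):  # tool z: down, tilted forward along yaw; tool y horizontal
    z=np.array([np.cos(yaw)*np.sin(tilt),np.sin(yaw)*np.sin(tilt),-np.cos(tilt)])
    y=np.array([-np.sin(yaw),np.cos(yaw),0]);
    y=-y
    x=np.cross(y,z);return R.from_matrix(np.c_[x,y,z]).as_rotvec()
E
python3 - <<'E'
from h import *
for c in("scene","top"):
    f=grab_frame(c)
    for n in("vase","bowl","mug"):
        for d in tip_of(c,n): print(c,n,np.round(d["centre"],1),round(d["score"],2),np.round(ground(f,d["centre"],.018),3))
        for d in silhouettes(c,n):
            r,k=np.nonzero(d["mask"]);print("  mask",k.min(),k.max(),r.min(),r.max(),len(r), round(d["score"],2))
for p in [(.42,-.17,.3),(.42,-.17,.053),(.42,0,.06),(.45,.18,.045)]:
    for yaw in(0,np.arctan2(p[1],p[0])):
        q=ik(np.array(p),rotv(yaw,np.radians(35)));print(p,None if q is None else np.round(q,2))
E
```

```text
scene vase [242.4 181. ] 0.58 [ 0.601 -0.193]
  mask 223 258 138 189 1447 0.96
scene bowl [180.8 228.6] 0.84 [ 0.822 -0.144]
scene bowl [324.1 171.7] 0.71 [ 0.386 -0.082]
scene bowl [277.5 220.4] 0.66 [ 0.605 -0.017]
  mask 304 349 146 183 1362 0.89
  mask 250 302 189 235 1895 0.82
  mask 151 204 196 242 1953 0.66
scene mug [320.6 281.9] 0.67 [0.632 0.19 ]
  mask 304 344 245 302 1690 0.57
  mask 204 231 76 134 990 0.3
top vase [332.9 205.9] 0.56 [ 0.591 -0.193]
  mask 320 357 182 220 1205 0.89
top bowl [300.9 283.3] 0.89 [ 0.377 -0.084]
top bowl [272.4 201.7] 0.73 [ 0.614 -0.019]
top bowl [312.5 134.8] 0.57 [ 0.813 -0.151]
  mask 294 339 108 151 1571 0.83
  mask 248 295 176 222 1754 0.75
  mask 277 327 260 309 1997 0.63
top mug [203.2 202.8] 0.67 [0.622 0.182]
top mug [335.  205.8] 0.61 [ 0.591 -0.199]
  mask 176 216 182 215 950 0.98
  mask 248 297 175 223 1845 0.69
(0.42, -0.17, 0.3) [-0.85 -0.27 -0.8   0.61  0.45  2.39]
(0.42, -0.17, 0.3) [-0.65 -0.35 -0.88  0.45  0.15  2.92]
(0.42, -0.17, 0.053) [-0.85  0.26 -1.21 -0.34  0.45  2.39]
(0.42, -0.17, 0.053) None
(0.42, 0, 0.06) None
(0.42, 0, 0.06) None
(0.45, 0.18, 0.045) [ 0.35  0.34 -1.19 -0.54 -0.2  -2.85]
(0.45, 0.18, 0.045) [ 0.14  0.33 -1.24 -0.6   0.14  2.94]
```

```bash
cat >> h.py <<'E'
def rot90(yaw=0,tilt=np.radians(35)): return (R.from_rotvec(rotv(yaw,tilt))*R.from_euler('z',90,degrees=True)).as_rotvec()
def tap(x,y,z,r):
    rv=rot90(); x0=x-r-.05
    movep(np.array([x0,y,.25]),rv); move_l(np.array([x0,y,z]),.12)
    sleep(.3); f0=get_state()["contact_force"]
    hit=move_l(np.array([x-r+.012,y,z]),.025,until_force=1.0)
    s=get_state(); p=np.array(s["position"])
    move_l(np.array([x0,y,z]),.08)
    print("hit",hit,np.round(p,4),"nominal gap",round(x-r-p[0],4),np.round(np.array(s["contact_force"])-f0,2),"clock",get_state()["clock"])
    return hit
E
python3 - <<'E'
from h import *
for p in [(.46,-.194,.25),(.49,-.194,.053),(.49,-.018,.06),(.53,.186,.045),(.60,.186,.045)]:
    q=ik(np.array(p),rot90());print(p,None if q is None else np.round(q,2))
print(ik(np.array([.3,-.35,.33]),np.array(get_state()["eef_rot"])))
grab(20)
movep(np.array([.3,-.35,.33]),get_state()["eef_rot"])
h=tap(.596,-.194,.053,.052)
import cv2
f=grab_frame("scene");cv2.imwrite("pics/scene2.png",f["img"][:,:,::-1])
E
```

```text
(0.46, -0.194, 0.25) [-0.81 -0.12 -0.83  0.41  0.43 -2.28]
(0.49, -0.194, 0.053) [-0.75  0.34 -1.06 -0.3   0.4  -2.22]
(0.49, -0.018, 0.06) [-0.29  0.27 -1.21 -0.51  0.17 -1.81]
(0.53, 0.186, 0.045) [ 0.3   0.4  -1.02 -0.44 -0.17 -1.32]
(0.6, 0.186, 0.045) [ 0.25  0.47 -0.87 -0.36 -0.14 -1.36]
[-1.02248986e+00  1.08433814e-01 -2.19528944e-01  1.24280421e+00
 -4.08396562e-05  1.76333124e+00]
hit True [ 0.5364 -0.1938  0.0525] nominal gap 0.0076 [ 0.63 -0.33  0.15] clock 10.925
```

View pics/scene2.png

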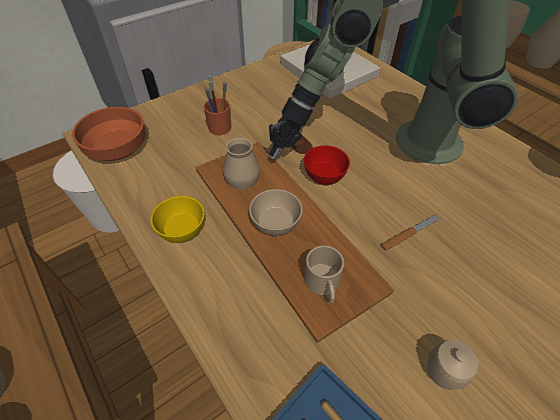

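The vase is undisturbed, but the force readout doesn't clearly show a real contact. I'll check the noise and tap the vase again, still in its turn.

Run:
```python
from h import *
F=[]
for i in range(15): sleep(.03);F.append(get_state()["contact_force"])
F=np.array(F);print("rest mean",F.mean(0).round(2),"sd",F.std(0).round(2))
x0=np.array(get_state()["position"])
print("free move trig:",move_l(x0+[.025,0,0],.025,until_force=1.0), np.round(get_state()["position"],4))
hit=move_l(np.array([.550,x0[1],x0[2]]),.02,until_force=1.5)
s=get_state();G=[s["contact_force"]]
print(hit,np.round(s["position"],4))
for i in range(4): G.append(get_state()["contact_force"]);sleep(.02)
print((np.array(G)-F.mean(0)).round(2))
move_l(x0,.08)
print(get_state()["clock"])
```

```text
rest mean [ 0.14 -0.19  0.05] sd [0.41 0.4  0.45]
free move trig: False [ 0.5189 -0.1938  0.0529]
True [ 0.5369 -0.1937  0.0524]
[[ 0.09 -0.46  0.09]
 [ 0.09 -0.46  0.09]
 [-0.33  0.21  0.07]
 [ 0.12  0.37  0.21]
 [-0.05  0.3  -0.33]]
14.3167
```

The second tap stopped within 0.5 mm of the first, and the free move did not trigger, so the contact was real. Next is the bowl, then the mug.

```bash
sed -i 's/until_force=1.0)/until_force=1.5)/' h.py
python3 - <<'E'
from h import *
def lift():
    p=np.array(get_state()["position"]);move_l(np.array([p[0],p[1],.22]),.2)
lift()
h=tap(.610,-.018,.060,.068)
p=np.array(get_state()["position"])
hit=move_l(np.array([.555,p[1],p[2]]),.025,until_force=1.5)
print("again",hit,np.round(get_state()["position"],4));move_l(p,.08)
lift();print(get_state()["clock"])
import cv2
f=grab_frame("scene");cv2.imwrite("pics/scene3.png",f["img"][:,:,::-1])
E
```

```text
hit True [ 0.5373 -0.0179  0.0596] nominal gap 0.0047 [-0.04  0.4  -1.21] clock 20.45
again True [ 0.5381 -0.0181  0.0598]
23.7917
```

View pics/scene3.png

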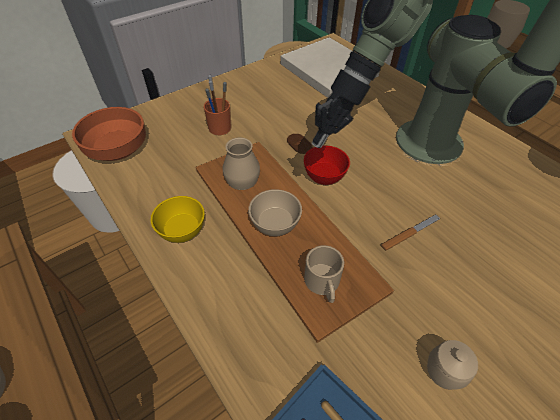

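The bowl contact repeated within 1 mm and all the pots are where they were; now the mug.

Run:
```python
from h import *
h=tap(.627,.186,.045,.042)
p=np.array(get_state()["position"])
hit=move_l(np.array([.600,p[1],p[2]]),.03,until_force=1.5)
print("again",hit,np.round(get_state()["position"],4));move_l(p,.1)
move_l(np.array([p[0]-.05,p[1],.28]),.2);print(get_state()["clock"])
import cv2
f=grab_frame("scene");cv2.imwrite("pics/scene4.png",f["img"][:,:,::-1])
for n in("vase","bowl","mug"):
    for d in tip_of("scene",n): print(n,np.round(d["centre"],1),round(d["score"],2),np.round(ground(f,d["centre"],.018),3))
```

```text
hit True [0.5769 0.1859 0.0446] nominal gap 0.0081 [-0.19  0.18 -0.45] clock 29.0917
again True [0.5781 0.1861 0.0449]
32.375
vase [241.9 181. ] 0.69 [ 0.602 -0.194]
bowl [179.4 226.8] 0.91 [ 0.823 -0.152]
bowl [275.5 222.7] 0.83 [ 0.614 -0.014]
bowl [325.6 172.4] 0.68 [ 0.384 -0.077]
mug [323.4 279.7] 0.71 [0.623 0.189]
```

View pics/scene4.png

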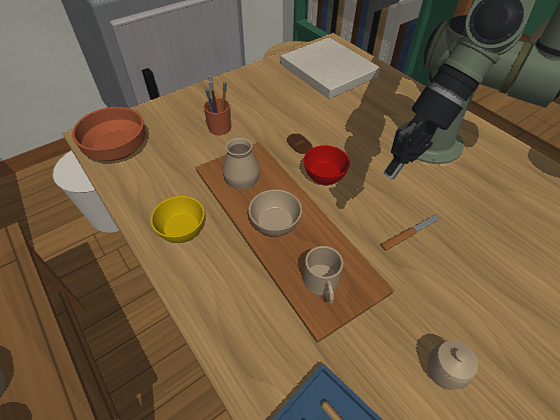

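All pots stand as before and the arm is clear, so I'm handing in.

```bash
python3 -c "
from cell import *
print(sign_off())"
```

```text
the job is handed in; nothing more can be done
None
```

I tapped the vase, then the bowl, then the mug, twice each to confirm contact; all three still stand where they were, nothing else was touched, and the job was handed in at about 32 s with the arm clear.

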